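# Check a rubber buffer's wear hole on the pin gauge and sort it

### The job

Take the rubber machine buffer by its stud, lower it upright and centred over the sprung pin of the gauge so that the pin goes up its wear hole, press it flush onto the gauge's foot with about 15 N and hold it there for a second. Then read the needle, which stays at the highest reading, and stand the buffer upright in the tray of the colour the needle stopped in. Never press harder than 35 N or let the pin catch on the buffer's solid face, do not touch the gauge with the gripper, and leave the jar and wrench alone.

Things in the scene. Friction and masses are not known exactly. Their poses are not given: they have to be found in the camera images.
- buffer_mid (a point): Middle of the upright buffer, on its axis, 32 mm above its underside; z up the axis. 64 mm tall, 0.13 to 0.25 kg: a black rubber disc 50 mm across, 24 mm thick; on it a bright plate 52 mm across, 4 mm thick (top 28 mm above the underside); on that a round steel stud 20 mm across, 36 mm tall, to grasp.
- buffer: The same buffer; origin at the centre of its underside. There, on the axis and unseen, opens the wear hole: 14 mm across, 3 to 12 mm deep, different every time (deep: little worn). The rubber hardly gives.
- gauge: Green bench pin gauge, fixed; base 185 x 96 mm, 20 high; origin under the pin at bench level. On a column is a round steel foot 56 mm across; its flat rigid top is 70 to 82 mm above the bench (set by hand, varies, not given). From its middle a steel pin 5 mm across sticks up 14 mm and sinks when pushed: spring 1.3 N at first, 4.8 N when level with the foot.
- needle (a joint): Angle of the black needle, rad, on the 84 mm dial that lies face up 92 mm from the pin along the gauge's +x, 36 mm below the foot's top: 0 at rest (to the gauge's -y), growing counter-clockwise from above, 0.15 per mm of pin travel; stays at its highest reading. Green 0 to 0.9: deep hole, good. Red 0.9 to 1.8: shallow hole, worn. Black beyond: pin missed the hole. A buffer seated flush reads 0.3 to 1.65.
- tray_green: Sheet-metal tray with green rim, fixed, 150 (x) by 130 (y) mm outside, 37 mm high, walls 4 mm, floor 4 mm thick; origin at the centre of its underside, for buffers that read green.
- tray_red: The same tray with a red rim, for buffers that read red.
- jar: Bystander: closed jar, 60 mm across, 85 mm tall; origin at the centre of its underside.
- wrench_grip (a point): Bystander: handle of a wrench lying on the bench.
There are look-alikes about, which are no part of the job. Leave any blue, purple or yellow look-alike of the buffer alone.

How it is judged (in metres and radians):
On the way:
1. the buffer is pressed upright onto the gauge's foot with 9 to 25 N, its axis within 5 mm of the pin's, for half a second (contact force between buffer and gauge between 9 and 25 N and horizontal distance between buffer and gauge below 0.005 m and angle between buffer's own z axis and vertical below 0.09 rad), for 0.5 s.
At the end, for the whole second after the job is handed in: The buffer stands upright (within 0.15 rad), released and at rest, on the floor of the tray whose colour the needle points to: green for a reading below 0.9, red above 0.9 (from 0.83 to 0.97, on the line, either is right) (((value of joint needle below 0.97 rad and x of buffer_mid in the frame of tray_green between -0.048 and 0.048 m and y of buffer_mid in the frame of tray_green between -0.038 and 0.038 m and z of buffer_mid in the frame of tray_green below 0.042 m) or (value of joint needle above 0.83 rad and x of buffer_mid in the frame of tray_red between -0.048 and 0.048 m and y of buffer_mid in the frame of tray_red between -0.038 and 0.038 m and z of buffer_mid in the frame of tray_red below 0.042 m)) and value of joint needle above 0.15 rad and angle between buffer's own z axis and vertical below 0.15 rad and linear speed of buffer below 0.02 m/s and contact force between the fingers and buffer below 0.1 N); the robot touches nothing.
It fails at once if the buffer is pressed on the gauge with more than 35 N (contact force between buffer and gauge above 35 N).
It fails at once if the needle runs into the black field: the pin was not in the hole (value of joint needle above 1.85 rad).
It fails at once if the gripper touches the gauge (contact force between the fingers and gauge above 2 N).
It fails at once if the jar or wrench is disturbed (distance of any of jar, wrench_grip from where it was at the start of the episode above 0.03 m).
It also fails if it takes over 54 s, if anything falls off the work surface, if the arm or the gripper's body presses on something with over 40 N, if the wrist force passes 120 N, or if a joint passes its speed limit or range.

### The arm

A 6-joint arm with a two-finger parallel gripper is mounted at the origin on the work surface. World frame = base frame: x ahead of the robot, y to its left, z up, the work surface at z = 0. Lengths are in mm, angles in rad, forces in N, time in s.
With the tool pointing down it reaches from about 400 to 925 mm from the base axis. Payload 12.5 kg.
Tool frame: the origin (TCP) lies midway between the tips of the shut fingers; the grasp point (between the pads) lies 19 mm behind it (env.tcp_to_grasp is the distance from the TCP to the grasp point, in mm); z points along the fingers, y is the line along which they close (so a half turn about z gives the same grasp; the last joint's range is limited). The gripper opens to 95 mm and grips with 3 to 60 N. Pads are 20 mm wide; open, the fingers measure 119 mm over their backs; the gripper's body (75 mm by 180 mm) begins 59 mm behind the grasp point.
Start: joints at [-1.418, 0.491, 1.559, -0, 1.092, -0.106], TCP at [159.973, -604.198, 214.661] pointing down, gripper open.
Joint ranges: [-3.1, 3.1], [-0.84, 2.19], [0.05, 2.79], [-1.13, 4.28], [0.06, 2.93], [-2.69, 2.69]. Speed limits (rad/s): [2.22, 2.22, 2.79, 3.14, 3.14, 3.14].

### API

Orientations are given as [roll, pitch, yaw] about the fixed x, y, z axes, in that order (R = Rz(yaw) Ry(pitch) Rx(roll)).
In Python, from cell import env gives the robot as it stands. The module is installed in compiled form; this text tells all that it offers.
- The arm moves only by the tool step_arm, never from a script. Its argument "plan" is a list that holds one entry, the list of rows, each a list of 5 numbers: the shift along the tool's x, y, z in mm, then the turn about the tool's z in degrees, then the opening, from -1 (shut) to 1 (fully open). A call has 1 to 8 rows; each row is the pose to reach, as a shift and turn from the pose commanded when the call began, along the tool's axes at that moment; what a row does not reach only later rows make up. A row lasts 1/12 s, in which the tool goes at most 41.7 mm and 7.16 degrees, less where a joint would pass 70% of its speed; a pose out of reach is approached as far as the arm can. A call with a gripper value outside its range is refused whole. The fingers move at their own pace and stop on an object; the grip force is fixed at half the most. Time passes only in rows, so rows that repeat a pose let the fingers close. It gives the time, the measured TCP pose, the force, the opening and the grip force at its end, in the units of the state.
- env.state(): the state, without advancing time (a new reading comes with each control period).
- env.read_camera(name): name is "scene" or "top" or "wrist"; returns the picture (480x640x3 uint8, blue, green, red); there is no depth.
- env.get_calibration(name): a dict with "K" (3x3 intrinsics, pixels), "D" ([k1, k2, p1, p2, k3] as OpenCV has them; the pictures are not rectified), "extrinsics" (4x4, takes a point from world to camera coordinates). Camera axes: x right, y up, looking along -z (the intrinsics and any distortion apply to the point x, -y, -z); pixel columns grow to the right and rows downward; lengths in mm; the calibration is good to about 2 mm. A picture is of the moment at which its call begins: read the wrist's pose just before it. get_calibration takes no time and is no camera call; for the wrist camera it gives the pose at the moment of the call.
- env.job_done(): hands the job in; it is judged then, once.
The state is a dict: "t": time; "joints": joint angles; "qvel": joint speeds; "tau": joint torques, N m; "eef_pos": TCP position; "tcp_rot": TCP orientation; "ft_force": force on the tool from outside, world axes, zero at the start; "moment": the same for the moment, N m; "opening": opening from 0.0 (shut) to 1.0 (fully open); "grip_force": force on a finger pad.
Only numpy, scipy, OpenCV 4.12 (cv2) and the standard library are available. Lean on these libraries where they do the work, as an engineer would, in place of code of your own. Each camera call takes 0.05 s, during which the arm holds its last target. There are 200 camera calls.

## Working session

There is one attempt and no reset: what is moved stays moved. The work goes in short steps, Python scripts to look and compute and a tool call to move; the robot and the scene stay as the last step left them, time stands still between calls to the robot, and variables do not carry over. Pictures are saved under pics/ and viewed, at most 10 in all, crops included, and the job is handed in when it is done.

Besides the shell and the picture viewer there is one more tool, called after "Emit:" as name(argument=value, ...), one argument or row to a line, values as JSON. step_arm: Moves the arm, as the interface text tells. Its arguments: {"type":"object","properties":{"plan":{"type":"array"}},"required":["plan"]}

```bash
mkdir -p pics; cat > h.py <<'E'
import numpy as np, cv2
from cell import env
def ray(cal,u,v):
    K=np.array(cal["K"],float);D=np.array(cal["D"],float);E=np.array(cal["extrinsics"],float)
    p=cv2.undistortPoints(np.array([[[u,v]]],float),K,D)[0,0]
    d=E[:3,:3].T@np.array([p[0],-p[1],-1.]);o=-E[:3,:3].T@E[:3,3]
    return o,d
def at(cal,u,v,z):
    o,d=ray(cal,u,v);return o+d*(z-o[2])/d[2]
def proj(cal,P):
    K=np.array(cal["K"],float);D=np.array(cal["D"],float);E=np.array(cal["extrinsics"],float)
    c=(E[:3,:3]@np.atleast_2d(P).astype(float).T).T+E[:3,3];c=c*[1,-1,-1]
    return cv2.projectPoints(c,np.zeros(3),np.zeros(3),K,D)[0][:,0]
E
python3 - <<'E'
from h import *
s=env.state();print({k:np.round(v,3) for k,v in s.items()})
for n in("scene","top","wrist"):
    c=env.get_calibration(n);im=env.read_camera(n);cv2.imwrite(f"pics/{n}0.png",im)
    o,d=ray(c,320,240);print(n,o.round(),d.round(2),np.array(c["K"])[0,0])
E
```

```text
{'t': np.float64(0.0), 'joints': array([-1.418,  0.492,  1.559,  0.   ,  1.092, -0.106]), 'qvel': array([-0.   , -0.001, -0.001, -0.   , -0.   , -0.002]), 'tau': array([ 3.0000e-03, -6.1262e+01, -2.5817e+01,  6.9000e-02,  4.8000e-02,
       -0.0000e+00]), 'eef_pos': array([ 159.925, -603.938,  214.084]), 'tcp_rot': array([-3.141, -0.   ,  0.259]), 'ft_force': array([-0.659, -0.025,  0.177]), 'moment': array([0.017, 0.032, 0.005]), 'grip_force': np.float64(0.0), 'opening': np.float64(1.002)}
scene [1080.   98.  754.] [-0.6  -0.14 -0.78] 502.8157107917129
top [380.  -6. 836.] [ 0.18 -0.   -0.98] 452.6266868383071
wrist [ 227. -588.  385.] [-0.24 -0.06 -0.97] 353.2500535250875
```

View pics/top0.png

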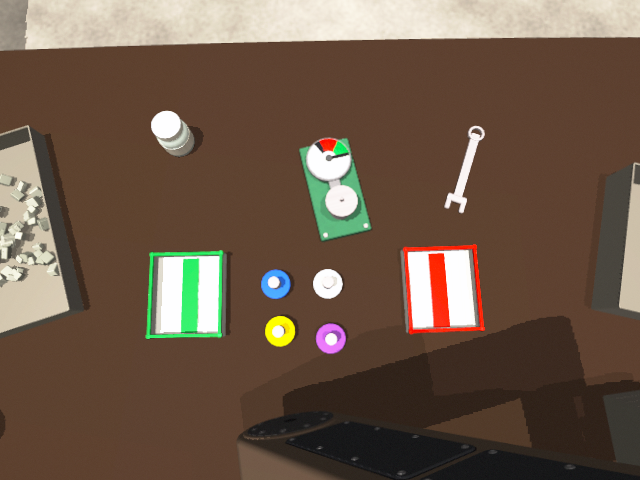

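View pics/scene0.png

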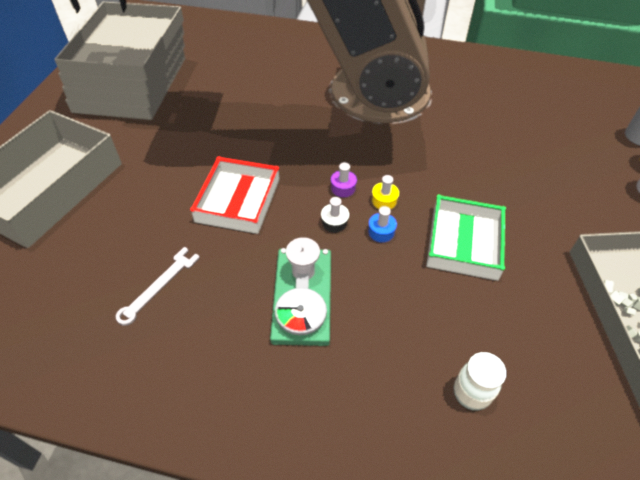

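The candidates in the top view are white/bright (328,284), blue (276,284), yellow (280,331) and purple (331,338). The bright-plated one over black rubber fits the description; in the scene view it is at (335,215). The gauge foot is at top (341,201), the dial at (329,157). The red tray is at top (443,289) and the green tray at (187,294). I'll confirm in an enlarged composite crop.

```bash
python3 - <<'E'
import cv2,numpy as np
t=cv2.imread("pics/top0.png");s=cv2.imread("pics/scene0.png")
f=lambda im,u,v,w,h,k:cv2.resize(im[v:v+h,u:u+w],None,fx=k,fy=k,interpolation=cv2.INTER_CUBIC)
# A: top gauge 310..370,170..230 x6 ; B scene foot 275..335,230..290 ; C top buffer ; D scene buffer
A=f(t,315,165,60,48,6);B=f(s,275,232,60,48,6);C=f(t,300,260,60,48,6);D=f(s,305,190,60,48,6)
cv2.imwrite("pics/c1.png",np.vstack([np.hstack([A,B]),np.hstack([C,D])]))
E
```

```text
(no output)
```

View pics/c1.png

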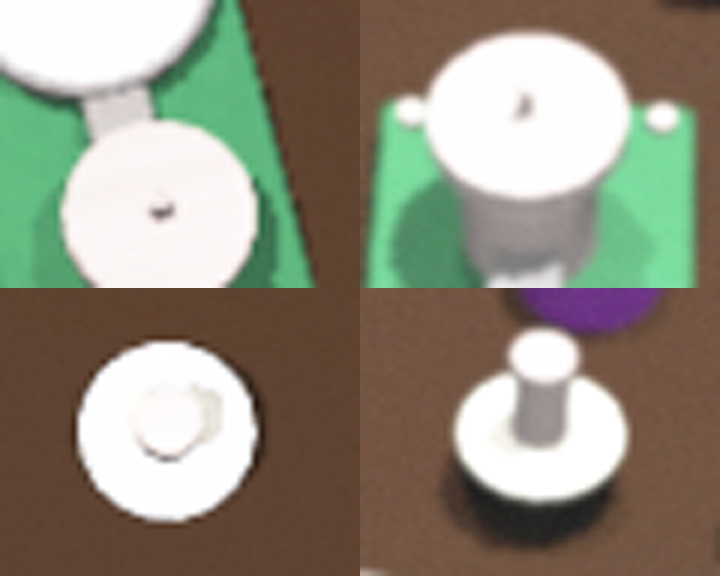

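The crop confirms it: the bright-plate buffer has black rubber underneath. Its plate centre is at top (327.5,283.4) and scene (334.8,214.3), and the foot centre is at top (341.1,200.8) and scene (302.7,250.8).

```bash
python3 - <<'E'
from h import *
T=env.get_calibration("top");S=env.get_calibration("scene")
def tri(a,b):
    (o1,d1),(o2,d2)=ray(T,*a),ray(S,*b)
    d1/=np.linalg.norm(d1);d2/=np.linalg.norm(d2)
    x=np.linalg.lstsq(np.c_[d1,-d2],o2-o1,rcond=None)[0]
    p,q=o1+x[0]*d1,o2+x[1]*d2
    return ((p+q)/2).round(1),np.linalg.norm(p-q).round(1)
print("foot",tri((341.1,200.8),(302.7,250.8)))
print("plate",tri((327.5,283.4),(334.8,214.3)),at(T,327.5,283.4,28).round(1),at(S,334.8,214.3,28).round(1))
print("stud",tri((327.4,282.4),(335.4,201.1)),at(T,327.4,282.4,64).round(1),at(S,335.4,201.1,64).round(1))
for n,p in dict(green=[(150,254),(223,252),(222,336),(148,337)],red=[(404,248),(475,247),(482,329),(410,332)]).items():
    q=np.array([at(T,u,v,37) for u,v in p]);print(n,q.round().tolist(),q.mean(0).round(1))
print("dial",at(T,329,157,40).round(),"jar",at(T,175,140,40).round(), "purple",at(T,331,338,28).round(),"blue",at(T,276,284,28).round())
print(env.state()["t"])
E
```

```text
foot (array([588.3, -45.5,  77.2]), np.float64(1.6))
plate (array([450.5, -18.9,  24.8]), np.float64(1.9)) [450.3 -19.8  28. ] [453.1 -17.4  28. ]
stud (array([449.1, -18.6,  60.8]), np.float64(0.9)) [448.9 -19.   64. ] [452.  -17.6  64. ]
green [[509.0, 297.0, 37.0], [510.0, 166.0, 37.0], [363.0, 166.0, 37.0], [363.0, 295.0, 37.0]] [436.4 230.8  37. ]
red [[510.0, -158.0, 37.0], [508.0, -286.0, 37.0], [364.0, -286.0, 37.0], [362.0, -160.0, 37.0]] [ 435.8 -222.8   37. ]
dial [683. -29.  40.] jar [724. 259.  40.] purple [355. -23.  28.] blue [451.  72.  28.]
0.15
```

View pics/wrist0.png

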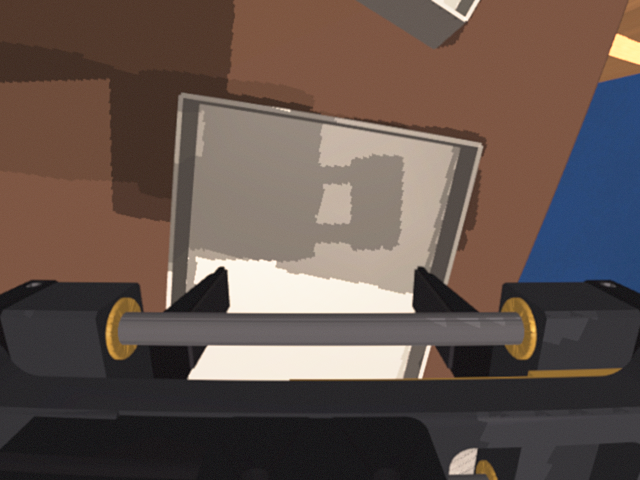

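The wrist view shows only a box below the gripper. Next I move above the buffer at about the same height.

Emit:
step_arm(
  plan=[
    [[27,-31,0,2,0],[54,-61,0,4,0],[81,-92,0,6,0],[108,-123,0,8,0],[135,-154,0,10,0],[161,-184,0,12,0],[188,-215,0,14,0],[215,-246,0,14.84,0]],
  ],
)

```text
t: 0.82
eef_pos: [305.2, -309.5, 214.6]
tcp_rot: [3.141, -0.0, -0.003]
ft_force: [0.5, -0.3, 0.2]
opening: 0.518
grip_force: 0.0
```

Emit:
step_arm(
  plan=[
    [[18,-37,0,0,0],[36,-73,0,0,0],[55,-110,0,0,0],[73,-146,0,0,0],[91,-183,0,0,0],[109,-219,0,0,0],[127,-256,0,0,0],[145,-292,0,0,0]],
  ],
)

```text
t: 1.48
eef_pos: [450.3, -17.2, 214.7]
tcp_rot: [3.141, -0.0, -0.0]
ft_force: [0.2, -0.1, -0.7]
opening: 0.499
grip_force: 0.0
```

```bash
python3 - <<'E'
from h import *
env.read_camera("wrist");s=env.state();c=env.get_calibration("wrist");im=env.read_camera("wrist");cv2.imwrite("pics/w1.png",im)
print(s["t"],s["eef_pos"].round(1),s["tcp_rot"].round(4))
print("tcp px",proj(c,s["eef_pos"]), "stud/plate pred",proj(c,[[450,-18.5,64],[450,-18.5,28]]),"foot at same",proj(c,[[588.3-0,-45.5,80]]))
np.savez("w1.npz",E=c["extrinsics"],K=c["K"],D=c["D"],tcp=s["eef_pos"])
E
```

```text
1.5333 [452.7 -12.6 214.8] [-3.1405e+00 -1.7000e-03  2.6000e-03]
tcp px [[317.93436077 289.0592411 ]] stud/plate pred [[325.62004583 230.2047742 ]
 [325.17996883 222.56147839]] foot at same [[360.25302265  66.47298024]]
```

View pics/w1.png

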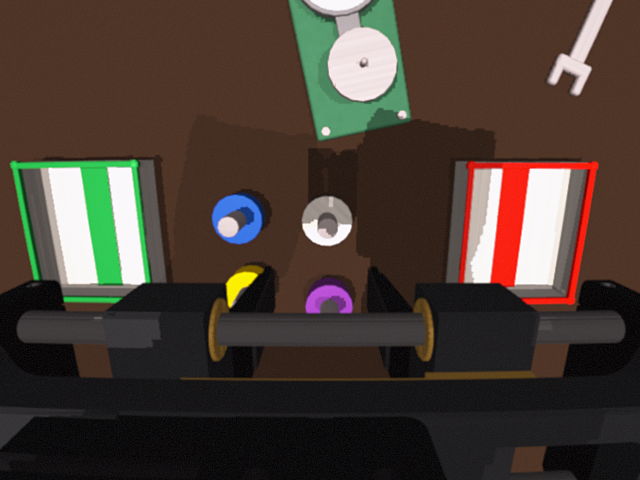

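This wrist view shows both parts: the buffer plate near (327,221), the stud at (328,230) and the foot near (362,64), close to the predictions. The arm was still settling, so I'll retake it at rest and measure from crops.

```bash
python3 - <<'E'
from h import *
for _ in range(5): env.read_camera("wrist")
s=env.state();c=env.get_calibration("wrist");im=env.read_camera("wrist");cv2.imwrite("pics/w2.png",im)
print(s["t"],s["eef_pos"].round(1),s["tcp_rot"].round(4),s["ft_force"].round(1))
np.savez("w1.npz",extrinsics=c["extrinsics"],K=c["K"],D=c["D"],tcp=s["eef_pos"])
print(proj(c,[[450,-18.5,28],[588.3,-45.5,80]]).round(1))
f=lambda u,v:cv2.resize(im[v:v+100,u:u+100],None,fx=4,fy=4,interpolation=cv2.INTER_CUBIC)
cv2.imwrite("pics/c2.png",np.hstack([f(280,175),f(315,15)]))
E
```

```text
1.8333 [449.5 -20.4 214.6] [ 3.1415e+00  2.0000e-04 -1.7000e-03] [ 0.1 -0.6  0. ]
[[317.4 219.3]
 [349.7  61.6]]
```

View pics/c2.png

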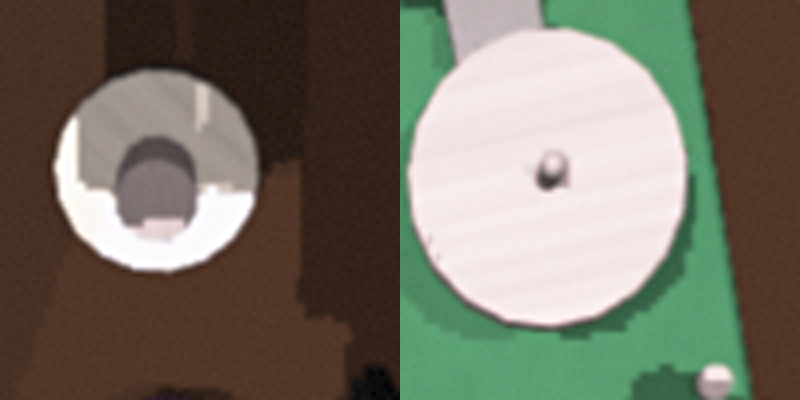

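The plate centre is at (318.9,217.1), and the foot centre at (351.5,58.9) with a width of 69.75 px.

```bash
python3 - <<'E'
from h import *
c=np.load("w1.npz");c={k:c[k] for k in c}
print("plate",at(c,318.9,217.1,28).round(1))
a,b=at(c,280+55/4-.4,217.1,28),at(c,280+259/4-.4,217.1,28);print("plate dia",np.linalg.norm(a-b).round(1))
for z in(70,74,76,78,80,82):
    print(z,at(c,351.5,58.9,z).round(1),np.linalg.norm(at(c,315+8/4-.4,58.9,z)-at(c,315+287/4-.4,58.9,z)).round(1),at(c,351.5,58.9,z)-at(c,318.9,217.1,28))
E
```

```text
plate [452.3 -20.   28. ]
plate dia 52.4
70 [592.7 -47.7  70. ] 57.5 [140.39705792 -27.65940752  42.        ]
74 [591.7 -47.4  74. ] 56.8 [139.46588627 -27.33281568  46.        ]
76 [591.3 -47.2  76. ] 56.4 [139.00030044 -27.16951976  48.        ]
78 [590.8 -47.   78. ] 56.1 [138.53471462 -27.00622384  50.        ]
80 [590.3 -46.9  80. ] 55.7 [138.06912879 -26.84292793  52.        ]
82 [589.9 -46.7  82. ] 55.3 [137.60354297 -26.67963201  54.        ]
```

Emit:
step_arm(
  plan=[
    [[2,0.5,40,0,0],[2,0.5,80,0,0],[2,0.5,120,0,0],[2,0.5,150,0,0],[2,0.5,170,0,0],[2,0.5,180,0,0],[2,0.5,180,0,0],[2,0.5,180,0,-1]],
  ],
)

```text
t: 2.55
eef_pos: [451.7, -20.8, 34.6]
tcp_rot: [-3.142, 0.001, -0.002]
ft_force: [1.0, -0.4, 0.0]
opening: 0.468
grip_force: 0.0
```

Emit:
step_arm(
  plan=[
    [[0,0,0,0,-1],[0,0,0,0,-1],[0,0,0,0,-1],[0,0,0,0,-1],[0,0,0,0,-1],[0,0,0,0,-1]],
  ],
)

```text
t: 3.05
eef_pos: [452.2, -19.9, 35.2]
tcp_rot: [3.141, -0.001, -0.0]
ft_force: [-0.3, 0.2, 7.7]
opening: 0.205
grip_force: 30.0
```

Emit:
step_arm(
  plan=[
    [[0,0,-20,0,-1],[0,0,-50,0,-1],[0,0,-85,0,-1],[0,0,-115,0,-1],[34,7,-120,0,-1],[68,14,-120,0,-1],[102,20,-120,0,-1],[130,25,-120,0,-1]],
  ],
)

```text
t: 3.72
eef_pos: [583.8, -45.3, 155.1]
tcp_rot: [3.141, -0.001, -0.0]
ft_force: [-0.3, -0.1, -2.2]
opening: 0.203
grip_force: 30.0
```

Emit:
step_arm(
  plan=[
    [[8,2,0,0,-1],[8,2,0,0,-1],[8,2,0,0,-1],[8,2,0,0,-1],[8,2,0,0,-1],[8,2,0,0,-1]],
  ],
)

```text
t: 4.22
eef_pos: [589.2, -46.7, 154.9]
tcp_rot: [3.142, 0.0, -0.0]
ft_force: [0.2, 0.5, -3.1]
opening: 0.203
grip_force: 30.0
```

```bash
python3 - <<'E'
from h import *
s=env.state();c=env.get_calibration("wrist");w=env.read_camera("wrist");t=env.read_camera("scene");T=env.read_camera("top")
cv2.imwrite("pics/s3.png",t);cv2.imwrite("pics/w3.png",w);cv2.imwrite("pics/t3.png",T)
print(s["t"],s["eef_pos"].round(1),s["tcp_rot"].round(4),s["ft_force"].round(1),s["opening"],s["grip_force"])
f=lambda im,u,v,h,k:cv2.resize(im[v:v+h,u:u+100],None,fx=k,fy=k,interpolation=cv2.INTER_CUBIC)
np.savez("w3.npz",extrinsics=c["extrinsics"],K=c["K"],D=c["D"],tcp=s["eef_pos"])
p=s["eef_pos"];S=env.get_calibration("scene")
q=p-[0,0,35];print("plate pred scene",proj(S,q+[0,0,28]),"wrist",proj(c,q+[0,0,28]))
cv2.imwrite("pics/c3.png",np.hstack([f(w,270,195,120,4),f(t,255,180,120,4)]))
E
```

```text
4.2167 [589.2 -46.7 154.9] [ 3.1415e+00  1.0000e-04 -1.0000e-04] [ 0.2  0.5 -3.1] 0.20324048040075282 29.992241263389587
plate pred scene [[300.38012794 223.93994533]] wrist [[318.02386857 284.07048436]]
```

View pics/c3.png

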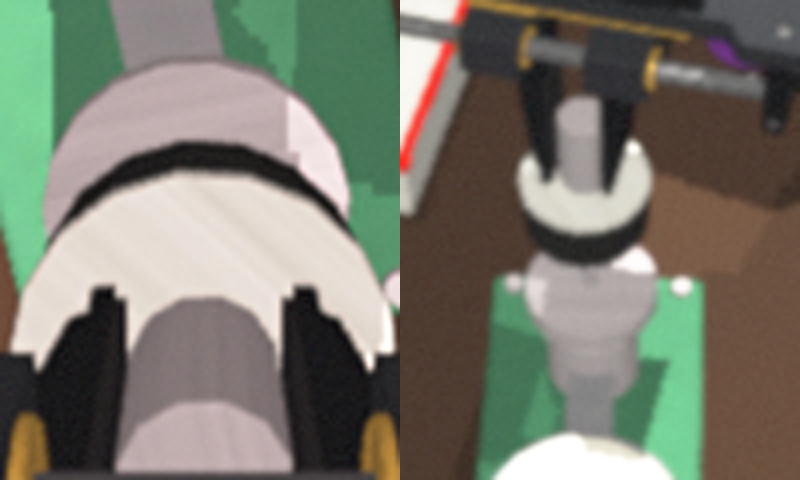

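```bash
python3 - <<'E'
from h import *
c=np.load("w3.npz");c={k:c[k] for k in c};S=env.get_calibration("scene");T=env.get_calibration("top")
zp=154.9-35+28
print("wrist plate far edge",at(c,270+202/4-.4,236.6,zp).round(1),"y from sides",at(c,320.2,275,zp).round(1))
for z in(76,80):
  print(z,"wrist foot far edge",at(c,270+197/4-.4,208.9,z).round(1),"sides y",at(c,318.9,240,z).round(1),
   "scene foot",at(S,302.7,250.8,z).round(1),"top foot",at(T,341.1,200.8,z).round(1))
print("scene plate",at(S,300.9,225.8,zp).round(1), "early: plate on bench scene",at(S,334.8,214.3,28).round(1),"top",at(T,327.5,283.4,28).round(1))
E
```

```text
wrist plate far edge [615.4 -47.9 147.9] y from sides [594.4 -47.9 147.9]
76 wrist foot far edge [618.1 -46.9  76. ] sides y [595.2 -46.9  76. ] scene foot [587.4 -44.9  76. ] top foot [588.8 -46.4  76. ]
80 wrist foot far edge [618.8 -46.9  80. ] sides y [596.2 -46.9  80. ] scene foot [590.3 -44.1  80. ] top foot [587.7 -46.1  80. ]
scene plate [592.7 -45.  147.9] early: plate on bench scene [453.1 -17.4  28. ] top [450.3 -19.8  28. ]
```

Emit:
step_arm(
  plan=[
    [[1,-0.7,4,0,-1],[1,-0.7,12,0,-1],[1,-0.7,20,0,-1],[1,-0.7,26,0,-1],[1,-0.7,30,0,-1],[1,-0.7,32,0,-1],[1,-0.7,32,0,-1],[1,-0.7,32,0,-1]],
  ],
)

```text
t: 5.03
eef_pos: [591.0, -46.3, 122.6]
tcp_rot: [3.142, 0.0, -0.0]
ft_force: [-0.2, -0.4, -3.1]
opening: 0.205
grip_force: 30.0
```

Emit:
step_arm(
  plan=[
    [[0,0,1,0,-1],[0,0,2,0,-1],[0,0,3,0,-1],[0,0,3,0,-1],[0,0,3,0,-1]],
  ],
)

```text
t: 5.45
eef_pos: [590.9, -46.2, 119.6]
tcp_rot: [3.142, -0.0, -0.0]
ft_force: [0.5, 0.7, -2.3]
opening: 0.206
grip_force: 30.0
```

Emit:
step_arm(
  plan=[
    [[0,0,0.7,0,-1],[0,0,1.4,0,-1],[0,0,2,0,-1],[0,0,2,0,-1],[0,0,2,0,-1]],
  ],
)

```text
t: 5.87
eef_pos: [591.0, -46.2, 117.6]
tcp_rot: [3.141, -0.0, -0.0]
ft_force: [-0.4, 0.2, -1.5]
opening: 0.203
grip_force: 30.0
```

Emit:
step_arm(
  plan=[
    [[0,0,0.5,0,-1],[0,0,1,0,-1],[0,0,1,0,-1],[0,0,1,0,-1]],
  ],
)

```text
t: 6.2
eef_pos: [590.9, -46.2, 116.6]
tcp_rot: [3.141, -0.0, -0.0]
ft_force: [0.0, 1.0, -0.1]
opening: 0.204
grip_force: 30.0
```

Emit:
step_arm(
  plan=[
    [[0,0,0.5,0,-1],[0,0,1,0,-1],[0,0,1,0,-1],[0,0,1,0,-1]],
  ],
)

```text
t: 6.53
eef_pos: [590.9, -46.3, 115.6]
tcp_rot: [3.142, 0.0, -0.0]
ft_force: [0.6, -0.7, -0.8]
opening: 0.206
grip_force: 30.0
```

Emit:
step_arm(
  plan=[
    [[0,0,0.4,0,-1],[0,0,0.8,0,-1],[0,0,0.8,0,-1],[0,0,0.8,0,-1]],
  ],
)

```text
t: 6.87
eef_pos: [591.0, -46.2, 115.0]
tcp_rot: [3.141, -0.0, -0.0]
ft_force: [-0.9, 0.6, 3.2]
opening: 0.206
grip_force: 30.0
```

Emit:
step_arm(
  plan=[
    [[0,0,0.4,0,-1],[0,0,0.7,0,-1],[0,0,0.7,0,-1],[0,0,0.7,0,-1]],
  ],
)

```text
t: 7.2
eef_pos: [591.0, -46.2, 114.9]
tcp_rot: [3.141, -0.001, -0.0]
ft_force: [-3.8, 0.1, 9.7]
opening: 0.203
grip_force: 30.0
```

```bash
python3 - <<'E'
from h import *
S=env.get_calibration("scene");t=env.read_camera("scene");cv2.imwrite("pics/s4.png",t)
print(env.state()["t"],env.state()["ft_force"].round(1))
a=cv2.resize(t[200:350,250:350],None,fx=4,fy=4,interpolation=cv2.INTER_CUBIC);cv2.imwrite("pics/c4.png",a)
E
```

```text
7.25 [-2.3  0.9  9.7]
```

View pics/c4.png

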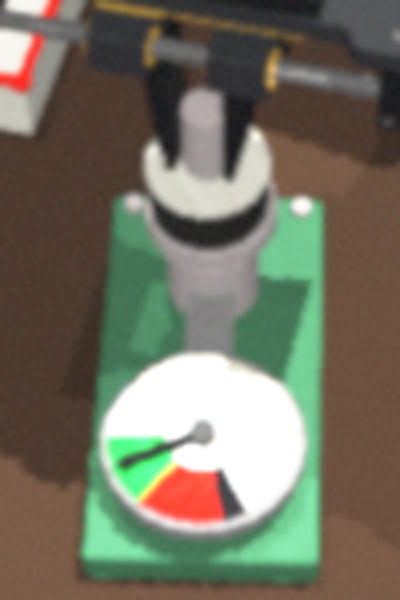

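The buffer is seated flush at a foot height of about 80 mm, with roughly 12.8 N of contact force. The needle tip at crop (122,465) is in the green. I'll press slightly more and hold.

Emit:
step_arm(
  plan=[
    [[0,0,0.2,0,-1],[0,0,0.2,0,-1],[0,0,0.2,0,-1],[0,0,0.2,0,-1],[0,0,0.2,0,-1],[0,0,0.2,0,-1],[0,0,0.2,0,-1],[0,0,0.2,0,-1]],
  ],
)

```text
t: 7.92
eef_pos: [591.0, -46.2, 115.0]
tcp_rot: [3.141, -0.001, -0.0]
ft_force: [-3.0, 1.5, 12.3]
opening: 0.207
grip_force: 30.0
```

Emit:
step_arm(
  plan=[
    [[0,0,0,0,-1],[0,0,0,0,-1],[0,0,0,0,-1],[0,0,0,0,-1],[0,0,0,0,-1],[0,0,0,0,-1],[0,0,0,0,-1],[0,0,0,0,-1]],
  ],
)

```text
t: 8.58
eef_pos: [591.0, -46.2, 114.9]
tcp_rot: [3.141, -0.001, -0.0]
ft_force: [-4.0, 1.8, 10.5]
opening: 0.206
grip_force: 30.0
```

```bash
python3 - <<'E'
from h import *
t=env.read_camera("scene");cv2.imwrite("pics/s5.png",t);print(env.state()["t"],env.state()["ft_force"].round(1))
a=cv2.resize(t[280:340,265:335],None,fx=7,fy=7,interpolation=cv2.INTER_CUBIC);cv2.imwrite("pics/c5.png",a)
E
```

```text
8.6333 [-3.3  0.9 11.7]
```

View pics/c5.png

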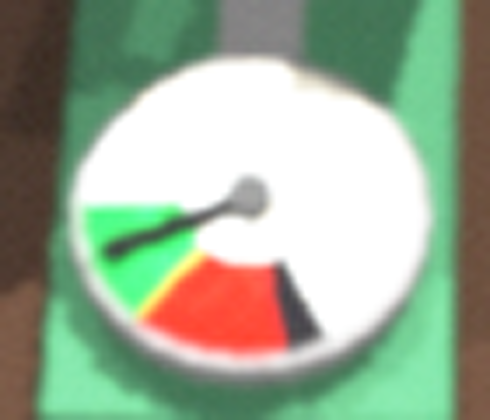

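The needle tip at (112,250) is in mid green, about 0.45 rad and well clear of the yellow line. The buffer goes to the green tray, so I lift straight up and carry it over.

Emit:
step_arm(
  plan=[
    [[0,0,-3,0,-1],[0,0,-12,0,-1],[0,0,-25,0,-1],[0,0,-40,0,-1],[-15,-27,-40,0,-1],[-31,-56,-40,0,-1],[-47,-85,-40,0,-1],[-63,-114,-40,0,-1]],
  ],
)

```text
t: 9.3
eef_pos: [527.0, 68.7, 154.1]
tcp_rot: [3.142, 0.0, -0.001]
ft_force: [-0.3, 1.1, -2.2]
opening: 0.207
grip_force: 30.0
```

Emit:
step_arm(
  plan=[
    [[-16,-29,0,0,-1],[-32,-58,0,0,-1],[-48,-87,0,0,-1],[-63,-114,0,0,-1],[-76,-138,0,0,-1],[-85,-154,0,0,-1],[-90,-163,0,0,-1],[-90,-163,0,0,-1]],
  ],
)

```text
t: 9.97
eef_pos: [437.2, 232.0, 154.1]
tcp_rot: [3.142, 0.0, 0.002]
ft_force: [0.7, 0.3, -2.6]
opening: 0.203
grip_force: 30.0
```

Emit:
step_arm(
  plan=[
    [[0,0,0,0,-1],[0,0,15,0,-1],[0,0,35,0,-1],[0,0,55,0,-1],[0,0,65,0,-1],[0,0,70,0,-1],[0,0,70,0,-1],[0,0,70,0,-1]],
  ],
)

```text
t: 10.63
eef_pos: [438.5, 230.5, 84.3]
tcp_rot: [3.142, -0.0, -0.001]
ft_force: [0.4, -0.7, -2.9]
opening: 0.204
grip_force: 30.0
```

Emit:
step_arm(
  plan=[
    [[0,0,15,0,-1],[0,0,28,0,-1],[0,0,36,0,-1],[0,0,40,0,-1],[0,0,42,0,-1],[0,0,43,0,-1],[0,0,43,0,-1],[0,0,43,0,-1]],
  ],
)

```text
t: 11.3
eef_pos: [438.2, 230.9, 41.4]
tcp_rot: [-3.141, -0.001, -0.0]
ft_force: [-0.1, 0.2, -2.3]
opening: 0.206
grip_force: 30.0
```

Emit:
step_arm(
  plan=[
    [[0,0,0.5,0,-1],[0,0,1,0,-1],[0,0,1.5,0,-1],[0,0,1.5,0,-1],[0,0,1.5,0,-1]],
  ],
)

```text
t: 11.72
eef_pos: [438.0, 230.8, 39.4]
tcp_rot: [3.141, 0.0, -0.0]
ft_force: [0.1, -0.0, -2.0]
opening: 0.201
grip_force: 30.0
```

Emit:
step_arm(
  plan=[
    [[0,0,0.3,0,-1],[0,0,0.5,0,-1],[0,0,0.5,0,-1],[0,0,0.5,0,-1]],
  ],
)

```text
t: 12.05
eef_pos: [438.0, 230.9, 39.3]
tcp_rot: [-3.141, -0.0, -0.0]
ft_force: [-2.5, 0.9, 6.2]
opening: 0.206
grip_force: 30.0
```

The force shows it is standing on the tray floor. I'll release and rise.

Emit:
step_arm(
  plan=[
    [[0,0,0,0,-0.2],[0,0,0,0,-0.2],[0,0,0,0,-0.2],[0,0,0,0,-0.2],[0,0,0,0,-0.2],[0,0,0,0,-0.2]],
  ],
)

```text
t: 12.55
eef_pos: [438.0, 230.8, 38.8]
tcp_rot: [3.141, 0.0, -0.0]
ft_force: [0.9, 0.7, -0.5]
opening: 0.396
grip_force: 0.0
```

Emit:
step_arm(
  plan=[
    [[0,0,-10,0,-0.2],[0,0,-35,0,-0.2],[0,0,-70,0,-0.2],[0,0,-105,0,-0.2],[0,0,-130,0,-0.2],[0,0,-140,0,-0.2],[0,0,-140,0,-0.2],[0,0,-140,0,-0.2]],
  ],
)

```text
t: 13.22
eef_pos: [437.9, 230.8, 179.4]
tcp_rot: [-3.141, -0.001, -0.0]
ft_force: [-0.2, -0.2, -1.1]
opening: 0.398
grip_force: 0.0
```

```bash
python3 - <<'E'
from h import *
for _ in range(4): t=env.read_camera("scene")
cv2.imwrite("pics/s6.png",t);s=env.state();print(s["t"],s["eef_pos"].round(),s["qvel"].round(3))
a=cv2.resize(t[170:350,260:520],None,fx=3,fy=3,interpolation=cv2.INTER_CUBIC);cv2.imwrite("pics/c6.png",a)
E
```

```text
13.4167 [438. 231. 178.] [-0.001  0.002 -0.005  0.001  0.001 -0.001]
```

View pics/c6.png

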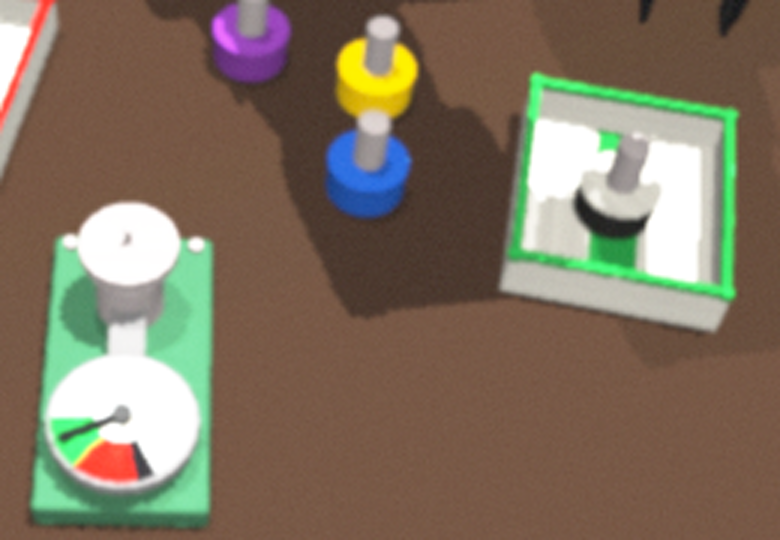

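The buffer stands in the middle of the green tray at crop (618,190) and the needle is still in green. I'll check the stud's apparent lean against a vertical projection before handing in.

```bash
python3 - <<'E'
from h import *
S=env.get_calibration("scene")
p=(proj(S,[[438,231,4],[438,231,32],[438,231,68],[451,72,28],[451,72,64]])-[260,170]+.5)*3;print(p.round())
E
```

```text
[[610. 212.]
 [621. 184.]
 [635. 146.]
 [365. 157.]
 [371. 119.]]
```

The lean matches an upright buffer seen in perspective, so I'm handing it in.

```bash
python3 -c "
from cell import env
print(env.job_done())"
```

```text
the job is handed in; nothing more can be done
None
```

I pressed the buffer flush on the gauge at about 15 N for over a second, the needle stopped in green (about 0.45 rad), and I stood the buffer upright in the green tray and handed the job in; no verdict came back.

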